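# Build the cold bed in a transport tray

### The arm

A 6-joint arm with a two-finger parallel gripper is mounted at the origin on the work surface. World frame = base frame: x ahead of the robot, y to its left, z up, the work surface at z = 0. Lengths are in m, angles in rad, forces in N, time in s.
With the tool pointing down it reaches from about 0.35 to 0.975 m from the base axis. Payload 4.9 kg.
Tool frame: the origin (TCP) lies on the centre line of the jaws, within the pads' length; the fingertips stand 22 mm ahead of it and the grasp point (between the pads) lies 3 mm ahead of it; z points along the fingers, x is the direction in which the jaws open and shut, and the axes are right-handed (so a half turn about z gives the same grasp; the last joint's range is limited). The gripper opens to 85 mm and grips with 20 to 120 N. Pads are 22 mm wide; open, the fingers measure 114 mm over their backs; the gripper's body (76 mm by 85 mm) begins 54 mm behind the grasp point. The pads swing forward as they close: fully open they stand 13 mm farther back than shut.
Start: joints at [-1.406, 0.053, 1.613, -0, 1.476, -0.119], TCP at [0.175, -0.6, 0.253] pointing down, gripper open.
Joint ranges: [-3.01, 3.01], [-1.01, 2.22], [0.06, 2.58], [-1.02, 4.17], [0.09, 2.62], [-3.14, 3.14]. Speed limits (rad/s): [2.57, 2.57, 3.14, 3.14, 3.14, 3.14].

### API

Orientations are given as a rotation vector (axis times angle).
In Python, from station import r gives the robot as it stands. The module is installed in compiled form; this text tells all that it offers.
- The arm moves only by the tool drive_tool, never from a script. Its arguments are lists of equal length, an entry for each row: "claw": the opening, from -1 (shut) to 1 (fully open); "translation": the shift along the tool's x, y, z in mm, a list of three; "yaw": the turn about the tool's z in rad. In form: {"claw": [claw, ...], "translation": [[dx, dy, dz], ...], "yaw": [yaw, ...]}. A call has exactly 8 rows; each row shifts and turns the commanded pose from where the row before left it, along the tool's axes as they then stand; what a row does not reach is not made up. A row lasts 1/10 s, in which the tool goes at most 50 mm and 8.59 degrees, less where a joint would pass 70% of its speed; a pose out of reach is approached as far as the arm can. A call is refused whole if a number of a shift passes 50 or a number of a turn 0.15, either way. A call with a gripper value outside its range is refused whole. The fingers move at their own pace and stop on an object; "grip_force" is the grip in N (left out, the last holds). Time passes only in rows, so rows that do not move let the fingers close, or fill a call up. It gives the time, the measured TCP pose, the force and the opening at its end, in the units of the state.
- r.get_state(): the state, without advancing time (a new reading comes with each control period).
- r.camera(name): name is "scene" or "top"; returns (picture, depth): 400x640x3 uint8, red, green, blue; 400x640 float32, m along the optical axis (not along the pixel's ray), 0 where there is no reading.
- r.camera_info(name): a dict with "intrinsics" (3x3 intrinsics, pixels), "R" (3x3) and "t" (3): a world point X has camera coordinates R X + t. Camera axes: x right, y down, z forward; pixel columns grow to the right and rows downward; lengths in m; the calibration is good to about 2 mm. A picture is of the moment at which its call begins. camera_info takes no time and is no camera call.
- r.close_job(): hands the job in, once; it reports no verdict.
Trained networks look in the newest picture that a camera, given by its name, has taken for a name from the list of things; names that differ only in an ending like _2 or _b are one class to them, and where a whole thing is asked for, a point or a joint stands for the part that bears it (a point fixed in the world has none). Each returns a list of dicts, best first, with "conf" (0 to 1); they miss things now and then, are a little off and sometimes report something else, mostly with a low value. They report only what shows in the picture. A call takes as long as a camera call. They do not tell look-alikes from the thing itself.
- r.boxes_of(camera, thing): "box" ([left, top, right, bottom] in pixels, round what is visible of it).
The state is a dict: "time_s": time; "joint_pos": joint angles; "qvel": joint speeds; "joint_efforts": joint torques, N m; "tool_pos": TCP position; "eef_rot": TCP orientation; "ft_force": force on the tool from outside, world axes, zero at the start; "torque": the same for the moment, N m; "grip_width": finger opening in m.
Only numpy, scipy, OpenCV 4.12 (cv2) and the standard library are available. Lean on these libraries where they do the work, as an engineer would, in place of code of your own. Each camera call takes 0.05 s, during which the arm holds its last target. There are 200 camera calls.

### The job

Finish the cold bed in the grey transport tray with the two tapered cold bricks from the sloping rack. Set the upside-down brick, still wide face up, into the trough between the two bricks in the tray and push it down until it is fully home and flush with them; then lay the other brick, wide face down, flat and square crosswise over the middle of the three. Drop neither brick, and leave the other things on the bench where they stand.

Things in the scene. Friction and masses are not known exactly. Their poses are not given: they have to be found in the camera images.
- brick_inverted: Upside-down cold brick: blue plastic block 150 mm long (x), 40 high (z), trapezoid section, 60 mm wide at its dark blue ribbed wide face, 36 at the narrow face, ends square, 0.32 kg, same end for end. Stands on its NARROW face: origin at the centre of that underside, z up through the wide top. Starts in either rack slot, on the slope.
- brick_upright: Loose cold brick of the same size and shape, right way up: stands on its dark blue WIDE face; origin at the centre of that underside, z up through the pale narrow top (36 mm wide, white panel). Starts in the rack's other slot.
- brick_left: Same brick standing loose in the tray on its wide face, long axis along the tray's x, on its +y side; origin at its underside's centre, z up. It and brick_right form a V trough but stand up to 7 mm too close: a brick set upside down between them sticks up until pushed down, sliding them apart (about 5 to 20 N).
- brick_right: The same on the tray's -y side. Fully home, the middle brick stands on the tray's floor, top level with both, their centres about 96 mm apart. Its sides then touch theirs, leaving no room for fingers: only about its top 15 mm can be in the fingers while it is lowered into the trough.
- tray: Grey transport tray fixed to the bench, 174 (x) by 170 mm (y), a black lip on each end. Origin at the centre of its underside, z up. Floor 5 mm above the origin, inside 164 x 160 mm, walls 12 mm above the floor. The bottom layer lies along its x; tops of a finished layer are 45 mm above the origin.
- rack: Green sloping rack fixed to the bench, 250 mm wide (y); ramp rises at 25 degrees along its -x, roughly towards the robot. Origin on the bench under its centre, ramp surface 54 mm above it there. Two slots at y +-60 mm, each with guides 8 mm high, 67 mm apart, and an 18 mm stop across the low end; a brick lies up the slope in each.
- tip_box: Bystander: box of pipette tips, orange with clear lid, 117 x 80 x 67 mm; origin under its centre.
- microplate: Bystander: white 96-well plate lying flat, 128 x 86 x 14 mm; origin under its centre.
- reagent_bottle: Bystander: amber bottle, 64 mm across, 135 mm tall; origin under its centre.
- tube_rack: Bystander: green rack full of capped tubes, 100 x 200 x 90 mm; origin under its centre.
- beaker: Bystander: glass beaker, 72 mm across, 90 mm tall; origin under its centre.
- pipette: Bystander: white hand pipette lying flat, 230 mm long, 26 mm thick; origin under its centre.
Things that resemble listed ones, but are neither listed nor needed, are in the scene too. What is shaped like the brick_inverted but red is not meant.

How it is judged:
By the outcome, as a careful person would: the job done as asked, in the order asked, and still so for the second after the job is handed in, with the robot touching nothing.
It also fails if it takes over 72 s, if anything falls off the work surface, if the arm or the gripper's body presses on something with over 40 N, if the wrist force passes 120 N, or if a joint passes its speed limit or range.

## Working session

There is one attempt and no reset: what is moved stays moved. The work goes in short steps, Python scripts to look and compute and a tool call to move; the robot and the scene stay as the last step left them, time stands still between calls to the robot, and variables do not carry over. Pictures are saved under pics/ and viewed, about 8 in all and at most 12, crops included, and the job is handed in when it is done.

Besides the shell and the picture viewer there is one more tool, called in YAML: its name, and indented under it one key for each argument. drive_tool: Moves the arm, as the interface text tells. Its arguments: {"type":"object","properties":{"claw":{"type":"array","items":{"type":"number"}},"translation":{"type":"array","items":{"type":"array","items":{"type":"number"}}},"yaw":{"type":"array","items":{"type":"number"}},"grip_force":{"type":"number"}},"required":["claw","translation","yaw"]}

```bash
mkdir -p pics; cat > h.py <<'E'
import numpy as np, cv2
from station import r
def cam(n):
    p,d=r.camera(n); i=r.camera_info(n); return p,d,np.array(i["intrinsics"]),np.array(i["R"]),np.array(i["t"])
def cloud(d,K,R,t):
    v,u=np.mgrid[:d.shape[0],:d.shape[1]]
    c=np.stack([(u-K[0,2])/K[0,0]*d,(v-K[1,2])/K[1,1]*d,d],-1)
    return (c-t)@R
def save(n,p,crop=None,s=1):
    if crop: a,b,c,e=crop; p=p[b:e,a:c]
    cv2.imwrite('pics/'+n,cv2.resize(p[:,:,::-1],None,fx=s,fy=s,interpolation=cv2.INTER_CUBIC))
E
python3 - <<'E'
from h import *
for n in ("top","scene"):
    p,d,K,R,t=cam(n); save(n+'1.png',p,s=1.25); np.savez(n,p=p,d=d,K=K,R=R,t=t)
    P=cloud(d,K,R,t)
    print(n,"campos",-R.T@t)
    for th in ["brick_inverted","brick_upright","brick_left","tray","rack"]:
        for b in r.boxes_of(n,th)[:5]:
            x0,y0,x1,y1=b["box"];u,v=int((x0+x1)/2),int((y0+y1)/2)
            print(th,round(b["conf"],2),np.round(b["box"]),P[min(v,399),min(u,639)].round(3))
s=r.get_state();print(s["time_s"],s["tool_pos"],s["eef_rot"],s["grip_width"],s["ft_force"])
E
```

```text
top campos [0.45655047 0.00821596 0.94903345]
brick_inverted 0.7 [377. 161. 415. 228.] [ 0.568 -0.172  0.094]
brick_inverted 0.69 [190. 304. 258. 339.] [0.283 0.231 0.042]
brick_upright 0.64 [428. 160. 465. 224.] [ 0.57  -0.285  0.098]
brick_left 0.88 [194. 184. 217. 247.] [0.531 0.275 0.046]
tray 0.9 [183. 175. 255. 255.] [0.534 0.255 0.006]
rack 0.65 [190. 183. 219. 245.] [0.534 0.277 0.047]
scene campos [ 0.94564053 -0.11776798  0.76114648]
brick_inverted 0.96 [347.  99. 406. 136.] [0.294 0.229 0.041]
brick_inverted 0.63 [210. 206. 265. 288.] [ 0.575 -0.173  0.091]
brick_upright 0.68 [152. 225. 208. 316.] [ 0.59  -0.285  0.089]
brick_left 0.58 [415. 157. 466. 224.] [0.549 0.279 0.044]
brick_left 0.17 [196. 303. 326. 400.] [ 0.766 -0.177  0.05 ]
0.6 [ 0.17500329 -0.60000388  0.25334312] [ 2.51326109e+00 -1.88491321e+00  5.54745851e-05] 0.08542269699752106 [ 0.55807491 -0.50900104  0.28486508]
```

View pics/top1.png

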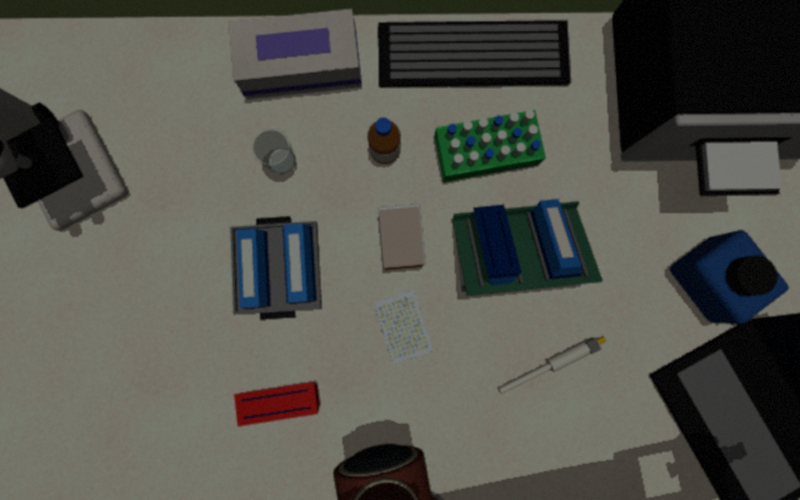

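View pics/scene1.png

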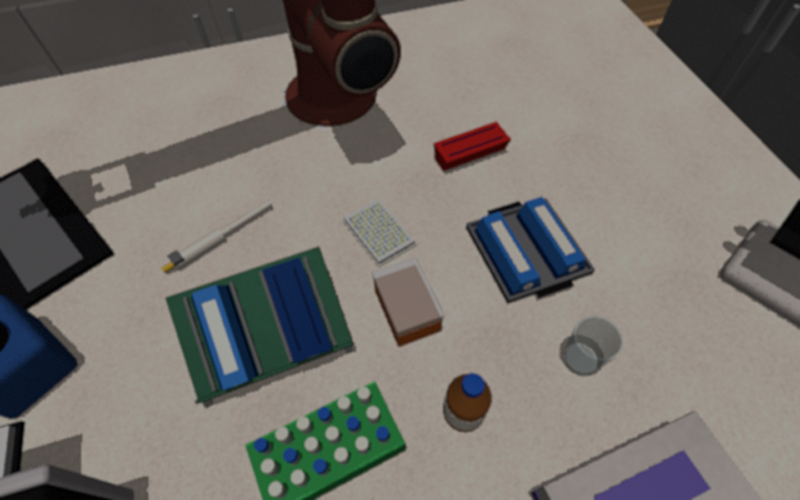

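The inverted dark-blue brick is at about (497,243) in the top view (scaled picture), and the upright one with the white panel is at (560,238). The tray is at (277,265). The red look-alike at (277,403) is the decoy. Next I fit the geometry.

```bash
python3 - <<'E'
from h import *
def fit(P,m,name,plane=True):
    X=P[m]; X=X[np.isfinite(X).all(1)]
    c=np.median(X,0)
    A=np.c_[X[:,:2]-c[:2],np.ones(len(X))]
    w=np.ones(len(X),bool)
    for _ in range(6):
        s=np.linalg.lstsq(A[w],X[w,2],rcond=None)[0]; e=X[:,2]-A@s; w=abs(e)<0.004
    n=np.array([-s[0],-s[1],1]);n/=np.linalg.norm(n)
    Y=X[w]; (cx,cy),(a,b),an=cv2.minAreaRect((Y[:,:2]*1000).astype(np.float32))
    if a<b: an-=90; a,b=b,a
    an=(an+90)%180-90
    z=s@[cx/1000-c[0],cy/1000-c[1],1]
    print(name,len(Y),"ctr",round(cx,1),round(cy,1),round(z*1000,1),"LxW(horiz)",round(a,1),round(b,1),"yaw",round(an,2),"tilt",round(np.degrees(np.arccos(n[2])),1),"down dir",np.degrees(np.arctan2(n[1],n[0])).round(1))
for cn in("top","scene"):
    f=np.load(cn+'.npz'); p=f["p"];P=cloud(f["d"],f["K"],f["R"],f["t"])
    H=cv2.cvtColor(p,cv2.COLOR_RGB2HSV).astype(int)
    x,y,z=P[...,0],P[...,1],P[...,2]
    blue=(H[...,0]>95)&(H[...,0]<130)&(H[...,1]>100)
    white=(H[...,1]<90)&(H[...,2]>110)
    rk=(x>.44)&(x<.70)&(y>-.40)&(y<-.08)&(z>.03)
    N=rk&(y<-.2)
    fit(P,rk&blue&(y>-.235)&(z>.06),cn+" inv")
    fit(P,N&white&(z>.05),cn+" upr white")
    green=(H[...,0]>50)&(H[...,0]<95)&(H[...,1]>80)
    fit(P,rk&green&(z<.12),cn+" ramp")
    tr=(x>.42)&(x<.66)&(y>.1)&(y<.36)
    top=tr&(z>.036)&(z<.056)&(blue|white)
    n,l,st,_=cv2.connectedComponentsWithStats(top.astype(np.uint8))
    for i in range(1,n):
        if st[i,4]>80: fit(P,l==i,cn+" traybrick")
    fit(P,tr&(z>.036)&(z<.056)&white&(y<.24),cn+" tray white R"); fit(P,tr&(z>.036)&(z<.056)&white&(y>.24),cn+" tray white L")
    fit(P,tr&(z>-.01)&(z<.025)&(H[...,2]<125)&(H[...,1]<110),cn+" tray")
E
```

```text
top inv 1402 ctr 574.8 -175.1 90.8 LxW(horiz) 135.4 59.8 yaw 5.11 tilt 25.1 down dir 4.4
top upr white 263 ctr 588.0 -291.7 89.6 LxW(horiz) 94.9 16.9 yaw 5.17 tilt 25.0 down dir 2.4
top ramp 2428 ctr 553.1 -235.1 59.2 LxW(horiz) 247.6 137.2 yaw -85.14 tilt 25.0 down dir 4.9
top traybrick 908 ctr 542.5 200.3 44.9 LxW(horiz) 150.0 39.9 yaw 3.57 tilt 1.1 down dir -81.5
top traybrick 895 ctr 533.5 290.6 44.9 LxW(horiz) 149.8 39.2 yaw 3.25 tilt 1.5 down dir -80.2
top tray white R 337 ctr 543.4 202.2 45.3 LxW(horiz) 108.9 19.8 yaw 3.38 tilt 0.4 down dir -11.9
top tray white L 310 ctr 534.3 292.4 45.4 LxW(horiz) 106.2 18.2 yaw 2.81 tilt 1.6 down dir 82.3
top tray 5022 ctr 540.0 230.2 0.5 LxW(horiz) 259.4 239.9 yaw -89.99 tilt 0.3 down dir -57.0
scene inv 2441 ctr 576.7 -173.5 90.7 LxW(horiz) 137.4 59.3 yaw 4.92 tilt 24.9 down dir 4.7
scene upr white 747 ctr 586.6 -291.0 91.0 LxW(horiz) 103.4 22.1 yaw 4.73 tilt 25.1 down dir 7.2
scene ramp 3506 ctr 555.4 -234.6 59.0 LxW(horiz) 245.6 138.6 yaw -85.15 tilt 25.0 down dir 4.9
scene traybrick 976 ctr 534.8 292.1 45.3 LxW(horiz) 151.6 40.8 yaw 3.31 tilt 1.1 down dir -84.4
scene traybrick 1014 ctr 543.4 201.9 45.4 LxW(horiz) 152.1 40.4 yaw 2.82 tilt 1.1 down dir -87.4
scene tray white R 441 ctr 533.9 202.4 45.7 LxW(horiz) 131.3 26.5 yaw 5.92 tilt 0.8 down dir 102.5
scene tray white L 427 ctr 524.9 291.8 45.7 LxW(horiz) 131.6 33.8 yaw 2.31 tilt 1.6 down dir 90.4
scene tray 951 ctr 530.5 254.0 5.7 LxW(horiz) 213.5 183.6 yaw 2.73 tilt 2.7 down dir 119.7
```

drive_tool:
  claw: [1,1,1,1,1,1,1,1]
  translation:
    - [0,0,0]
    - [0,0,0]
    - [-45,-5,0]
    - [-45,-10,0]
    - [-45,-20,0]
    - [-45,-30,0]
    - [-45,-40,0]
    - [-45,-45,0]
  yaw: [0.1,0.097,0,0,0,0,0,0]
  grip_force: 25

```text
time_s: 1.4
tool_pos: [0.2846, -0.3386, 0.2536]
eef_rot: [2.314, -2.124, 0.002]
ft_force: [1.1, 0.7, -0.0]
grip_width: 0.0852
```

drive_tool:
  claw: [1,1,1,1,1,1,1,1]
  translation:
    - [-30,-40,0]
    - [-30,-40,0]
    - [-30,-40,0]
    - [-29,-40,0]
    - [0,-45,0]
    - [0,-45,10]
    - [0,-30,20]
    - [0,0,20]
  yaw: [0,0,0,0,0,0,0,0]

```text
time_s: 2.2
tool_pos: [0.556, -0.1967, 0.203]
eef_rot: [-2.318, 2.119, -0.003]
ft_force: [-0.6, 0.1, -0.3]
grip_width: 0.0854
```

drive_tool:
  claw: [1,1,1,1,1,1,1,1]
  translation:
    - [-11,-11,0]
    - [-10,-11,0]
    - [0,0,20]
    - [0,0,20]
    - [0,0,10]
    - [0,0,0]
    - [0,0,0]
    - [0,0,0]
  yaw: [0,0,0,0,0,0,0,0]

```text
time_s: 3.0
tool_pos: [0.5738, -0.1749, 0.1551]
eef_rot: [-2.315, 2.122, -0.004]
ft_force: [0.7, -0.8, -0.1]
grip_width: 0.0851
```

```bash
python3 - <<'E'
from h import *
p,d,K,R,t=cam("scene"); save('s2.png',p,(120,150,300,330),4)
p,d,K,R,t=cam("top"); save('t2.png',p,(340,120,500,260),4)
E
```

```text
(no output)
```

View pics/s2.png

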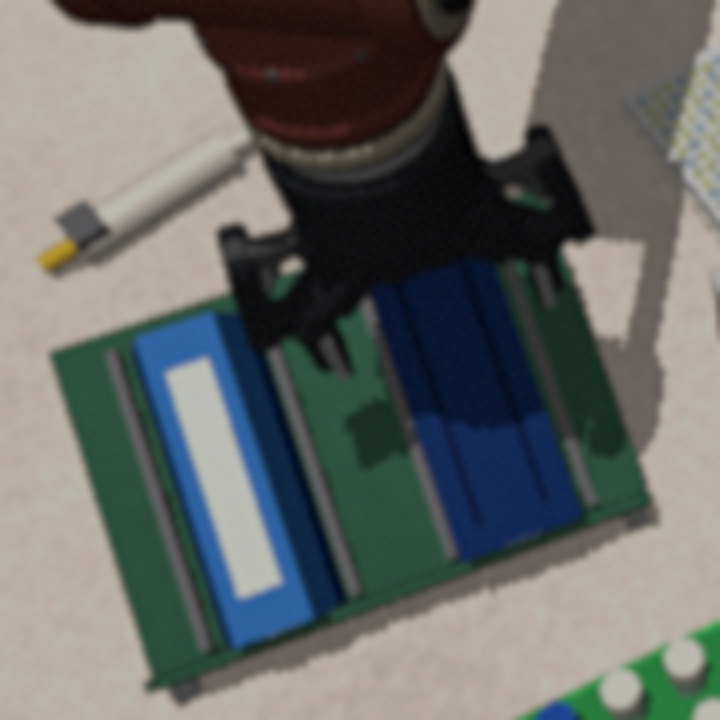

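The crop shows the dark-blue ribbed brick, wide face up, at about (480,430), with the open jaws straddling it. The white-panel brick is in the other slot at (225,480). I'm going down to grip.

drive_tool:
  claw: [1,1,1,1,1,1,1,1]
  translation:
    - [0,-2,15]
    - [0,0,15]
    - [0,0,12]
    - [0,0,8]
    - [0,0,6]
    - [0,0,0]
    - [0,0,0]
    - [0,0,0]
  yaw: [0,0,0,0,0,0,0,0]

```text
time_s: 3.9
tool_pos: [0.5754, -0.1746, 0.0981]
eef_rot: [-2.315, 2.123, -0.002]
ft_force: [0.2, -0.4, -0.7]
grip_width: 0.0856
```

drive_tool:
  claw: [-1,-1,-1,-1,-1,-1,-1,-1]
  translation:
    - [0,0,0]
    - [0,0,0]
    - [0,0,0]
    - [0,0,0]
    - [0,0,0]
    - [0,0,0]
    - [0,0,0]
    - [0,0,0]
  yaw: [0,0,0,0,0,0,0,0]
  grip_force: 30

```text
time_s: 4.7
tool_pos: [0.5755, -0.1747, 0.0982]
eef_rot: [-2.316, 2.123, -0.003]
ft_force: [-0.3, -0.6, 5.6]
grip_width: 0.057
```

drive_tool:
  claw: [-1,-1,-1,-1,-1,-1,-1,-1]
  translation:
    - [0,0,-3]
    - [0,0,-6]
    - [0,0,-10]
    - [0,0,-15]
    - [0,0,-20]
    - [0,0,-20]
    - [0,0,0]
    - [0,0,0]
  yaw: [0,0,0,0,0,0,0,0]

```text
time_s: 5.5
tool_pos: [0.5752, -0.1745, 0.1722]
eef_rot: [-2.315, 2.123, -0.002]
ft_force: [-0.3, 0.2, -3.9]
grip_width: 0.0571
```

```bash
python3 - <<'E'
from h import *
p,d,K,R,t=cam("scene"); save('s3.png',p,(120,120,300,300),4)
print(r.get_state()["ft_force"],r.get_state()["torque"])
P=cloud(d,K,R,t);H=cv2.cvtColor(p,cv2.COLOR_RGB2HSV).astype(int)
x,y,z=P[...,0],P[...,1],P[...,2]
m=(H[...,0]>100)&(H[...,0]<130)&(H[...,1]>120)&(x>.57)&(x<.75)&(y>-.22)&(y<-.13)&(z>.1)
X=P[m]
for a in np.arange(.58,.67,.01):
    q=X[abs(X[:,0]-a)<.005]
    if len(q): print(round(a,3),np.percentile(q[:,2],[10,50,90]).round(3),q[:,1].min().round(3),q[:,1].max().round(3))
E
```

```text
[-1.11184586  0.31520194 -3.29019636] [ 0.00935474  0.03927987 -0.00779841]
0.58 [0.16  0.163 0.167] -0.202 -0.137
0.59 [0.156 0.158 0.218] -0.202 -0.14
0.6 [0.151 0.154 0.156] -0.202 -0.142
0.61 [0.147 0.149 0.152] -0.201 -0.14
0.62 [0.142 0.144 0.147] -0.199 -0.14
0.63 [0.137 0.14  0.142] -0.199 -0.139
0.64 [0.133 0.135 0.138] -0.198 -0.138
0.65 [0.133 0.134 0.135] -0.196 -0.175
```

View pics/s3.png

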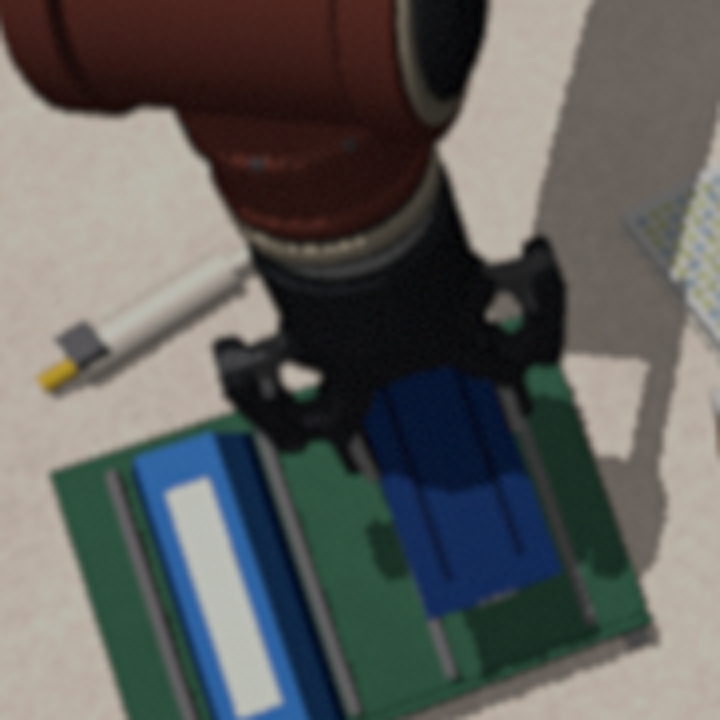

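drive_tool:
  claw: [-1,-1,-1,-1,-1,-1,-1,-1]
  translation:
    - [0,0,-20]
    - [-8,0,-20]
    - [-18,0,0]
    - [-28,0,0]
    - [-35,0,0]
    - [-40,0,0]
    - [-40,0,0]
    - [-40,0,0]
  yaw: [0,0,0,0,0,0,0,0]

```text
time_s: 6.35
tool_pos: [0.555, 0.0363, 0.2088]
eef_rot: [2.315, -2.122, -0.005]
ft_force: [0.4, 0.1, -3.0]
grip_width: 0.0571
```

drive_tool:
  claw: [-1,-1,-1,-1,-1,-1,-1,-1]
  translation:
    - [-40,0,0]
    - [-40,0,0]
    - [-40,0,0]
    - [-35,0,0]
    - [-28,0,0]
    - [-18,0,0]
    - [-9,0,0]
    - [-3,0,0]
  yaw: [0,0,0,0,0,0,0,0.032]

```text
time_s: 7.15
tool_pos: [0.5369, 0.2471, 0.2093]
eef_rot: [2.281, -2.157, -0.002]
ft_force: [0.6, -1.5, -2.4]
grip_width: 0.0569
```

drive_tool:
  claw: [-1,-1,-1,-1,-1,-1,-1,-1]
  translation:
    - [0,0,0]
    - [0,0,0]
    - [0,0,5]
    - [0,0,12]
    - [0,0,18]
    - [0,0,20]
    - [0,0,10]
    - [0,0,0]
  yaw: [0,0,0,0,0,0,0,0]

```text
time_s: 7.95
tool_pos: [0.5367, 0.2453, 0.1433]
eef_rot: [2.278, -2.157, -0.004]
ft_force: [-0.3, 0.2, -2.6]
grip_width: 0.0569
```

```bash
python3 - <<'E'
from h import *
p,d,K,R,t=cam("scene"); save('s4.png',p,(340,80,540,260),4)
print(r.get_state()["ft_force"],r.get_state()["torque"])
P=cloud(d,K,R,t);H=cv2.cvtColor(p,cv2.COLOR_RGB2HSV).astype(int)
x,y,z=P[...,0],P[...,1],P[...,2]
m=(H[...,0]>100)&(H[...,0]<130)&(H[...,1]>120)&(x>.5)&(x<.75)&(y>.15)&(y<.33)&(z>.07)
X=P[m]
for a in np.arange(.52,.67,.01):
    q=X[abs(X[:,0]-a)<.003]
    if len(q)>8: print(round(a,3),np.percentile(q[:,2],[10,50,90]).round(3),q[:,1].min().round(3),q[:,1].max().round(3))
E
```

```text
[ 0.39196631 -1.06474538 -3.26213862] [ 0.02552503 -0.0142626   0.04095546]
0.52 [0.142 0.144 0.146] 0.231 0.273
0.53 [0.137 0.14  0.227] 0.177 0.275
0.54 [0.133 0.135 0.139] 0.204 0.276
0.55 [0.124 0.13  0.176] 0.211 0.273
0.56 [0.121 0.125 0.128] 0.218 0.275
0.57 [0.118 0.121 0.123] 0.217 0.275
0.58 [0.113 0.116 0.118] 0.218 0.276
0.59 [0.106 0.111 0.114] 0.219 0.276
0.6 [0.103 0.107 0.109] 0.22 0.279
```

View pics/s4.png

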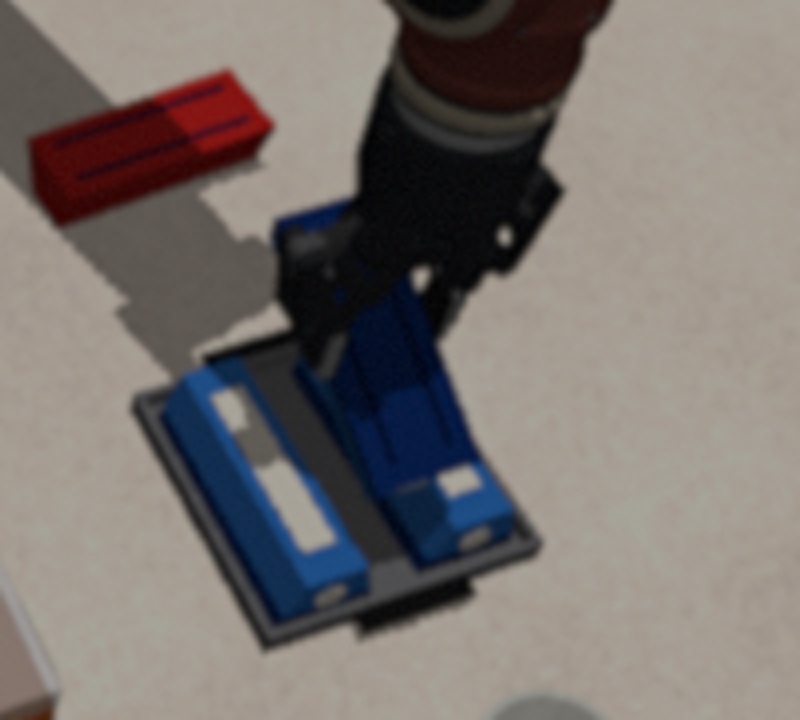

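Only the brick hangs in the jaws, tilted about 25°, with its low end (in the crop at about (420,470)) above the trough. The side bricks are undisturbed. I'll lower it with a light grip so the trough levels it.

drive_tool:
  claw: [-1,-1,-1,-1,-1,-1,-1,-1]
  translation:
    - [-1,-1.5,10]
    - [0,0,15]
    - [0,0,12]
    - [0,0,8]
    - [0,0,4]
    - [0,0,4]
    - [0,0,3]
    - [0,0,0]
  yaw: [0,0,0,0,0,0,0,0]
  grip_force: 20

```text
time_s: 8.8
tool_pos: [0.5402, 0.2474, 0.0907]
eef_rot: [-2.281, 2.159, -0.001]
ft_force: [-0.4, 0.3, -1.3]
grip_width: 0.0572
```

drive_tool:
  claw: [-1,-1,-1,-1,-1,-1,-1,-1]
  translation:
    - [0,0,2]
    - [0,0,2]
    - [0,0,2]
    - [0,0,2]
    - [0,0,2]
    - [0,0,0]
    - [0,0,0]
    - [0,0,0]
  yaw: [0,0,0,0,0,0,0,0]

```text
time_s: 9.6
tool_pos: [0.5401, 0.2471, 0.0805]
eef_rot: [-2.281, 2.159, -0.001]
ft_force: [2.0, 0.5, -0.4]
grip_width: 0.0571
```

drive_tool:
  claw: [-1,-1,-1,-1,-1,-1,-1,-1]
  translation:
    - [0,0,2]
    - [0,0,2]
    - [0,0,2]
    - [0,0,2]
    - [0,0,2]
    - [0,0,2]
    - [0,0,0]
    - [0,0,0]
  yaw: [0,0,0,0,0,0,0,0]

```text
time_s: 10.4
tool_pos: [0.5383, 0.2471, 0.068]
eef_rot: [2.279, -2.157, -0.004]
ft_force: [-5.3, -0.4, 4.8]
grip_width: 0.0571
```

```bash
cat > m.py <<'E'
from h import *
p,d,K,R,t=cam("scene")
s=r.get_state();print(s["ft_force"],s["torque"],s["tool_pos"])
P=cloud(d,K,R,t);H=cv2.cvtColor(p,cv2.COLOR_RGB2HSV).astype(int)
x,y,z=P[...,0],P[...,1],P[...,2]
m=(H[...,0]>95)&(H[...,0]<130)&(H[...,1]>80)&(x>.42)&(x<.75)&(y>.15)&(y<.33)&(z>.03)&(z<.12)
for a in (.46,.48,.50,.52,.54,.56,.58,.59,.60,.61,.62,.63):
    o=[]
    for yc in (.202,.247,.292):
        q=P[m&(abs(x-a)<.006)&(abs(y-yc)<.010)]
        o.append((len(q),round(float(np.median(q[:,2])),4)) if len(q)>5 else None)
    print(round(a,3),o)
E
python3 m.py
```

```text
[-5.7239042  -0.84503538  5.26083292] [0.04632322 0.59221252 0.03675046] [0.53828821 0.24713642 0.06801978]
0.46 [None, None, None]
0.48 [(36, 0.0453), (20, 0.0763), None]
0.5 [None, None, None]
0.52 [None, None, None]
0.54 [(9, 0.0669), (46, 0.0609), None]
0.56 [None, (47, 0.0562), None]
0.58 [None, (49, 0.0522), (7, 0.0458)]
0.59 [None, (53, 0.0494), (26, 0.0452)]
0.6 [(28, 0.0454), (50, 0.0469), (40, 0.0454)]
0.61 [(48, 0.0453), (39, 0.0452), (39, 0.0448)]
0.62 [(33, 0.0441), None, None]
0.63 [None, None, None]
```

drive_tool:
  claw: [-1,-1,-1,-1,-1,-1,-1,-1]
  translation:
    - [0,0,-4]
    - [0,0,-5]
    - [0,-3,-3]
    - [0,-4,0]
    - [0,0,4]
    - [0,0,3]
    - [0,0,2]
    - [0,0,0]
  yaw: [0,0,0,0,0,0,0,0]

```text
time_s: 11.25
tool_pos: [0.5463, 0.2473, 0.0707]
eef_rot: [2.281, -2.159, -0.001]
ft_force: [-0.6, -0.1, -1.9]
grip_width: 0.0568
```

drive_tool:
  claw: [-1,-1,-1,-1,-1,-1,-1,-1]
  translation:
    - [0,1,2]
    - [0,1.5,2]
    - [0,1.5,2]
    - [0,1.5,2]
    - [0,1,1]
    - [0,0,0]
    - [0,0,0]
    - [0,0,0]
  yaw: [0,0,0,0,0,0,0,0]

```text
time_s: 12.05
tool_pos: [0.5404, 0.2473, 0.0627]
eef_rot: [-2.281, 2.159, -0.0]
ft_force: [-3.1, -1.3, 5.3]
grip_width: 0.0572
```

```bash
python3 m.py
```

```text
[-2.15347511 -0.62375122  4.76469475] [-0.11111475  0.23876754 -0.04237691] [0.54048125 0.24730466 0.06272185]
0.46 [None, None, None]
0.48 [(37, 0.0458), (18, 0.0668), None]
0.5 [None, None, None]
0.52 [None, None, None]
0.54 [None, (44, 0.0567), None]
0.56 [None, (45, 0.0532), None]
0.58 [None, (49, 0.0503), (9, 0.0453)]
0.59 [None, (47, 0.0486), (27, 0.0454)]
0.6 [(26, 0.0455), (44, 0.047), (42, 0.0453)]
0.61 [(44, 0.0451), (50, 0.0459), (36, 0.0448)]
0.62 [(34, 0.0445), (16, 0.0447), None]
0.63 [None, None, None]
```

drive_tool:
  claw: [-1,-1,-1,-1,-1,-1,-1,-1]
  translation:
    - [0,0.5,1]
    - [0,0.5,1]
    - [0,0,1]
    - [0,0,0]
    - [0,0,0]
    - [0,0,0]
    - [0,0,0]
    - [0,0,0]
  yaw: [0,0,0,0,0,0,0,0]

```text
time_s: 12.9
tool_pos: [0.5405, 0.2473, 0.0626]
eef_rot: [-2.281, 2.159, -0.002]
ft_force: [-8.4, -3.3, 18.1]
grip_width: 0.057
```

```bash
python3 m.py|grep -v "None, None"; python3 - <<'E'
from h import *
p,d,K,R,t=cam("scene"); save('s5.png',p,(370,120,490,240),6)
E
```

```text
[-8.0518159  -2.69784316 18.67220555] [-0.53387755  1.08453047 -0.03429258] [0.54048314 0.24734468 0.06261988]
0.48 [(38, 0.0452), (21, 0.066), None]
0.54 [None, (41, 0.0561), None]
0.56 [None, (44, 0.0533), None]
0.58 [None, (48, 0.0503), (8, 0.0455)]
0.59 [None, (49, 0.0491), (29, 0.0453)]
0.6 [(29, 0.0455), (48, 0.0473), (41, 0.0453)]
0.61 [(49, 0.0454), (48, 0.0456), (35, 0.0446)]
0.62 [(32, 0.0438), (15, 0.0453), None]
```

View pics/s5.png

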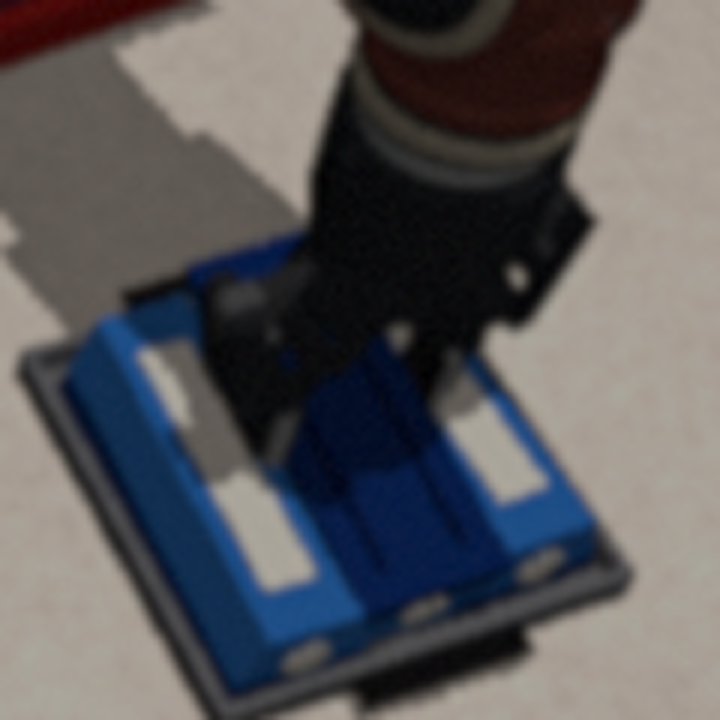

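drive_tool:
  claw: [-1,-1,0.35,0.37,0.39,0.41,0.43,0.5]
  translation:
    - [0,0,-1.5]
    - [0,0,-1]
    - [0,0,0]
    - [0,0,0]
    - [0,0,0]
    - [0,0,0]
    - [0,0,0]
    - [0,0,0]
  yaw: [0,0,0,0,0,0,0,0]

```text
time_s: 13.8
tool_pos: [0.5385, 0.2468, 0.0609]
eef_rot: [2.28, -2.159, -0.002]
ft_force: [0.8, 0.1, 4.8]
grip_width: 0.0639
```

```bash
python3 m.py|grep -v "None, None"
```

```text
[ 0.98182041 -0.84896363  1.44878832] [ 0.06459828 -0.00532336  0.0348329 ] [0.5384951  0.24683865 0.06098016]
0.54 [(7, 0.0955), (46, 0.0518), None]
0.56 [None, (46, 0.0496), (7, 0.0445)]
0.58 [None, (43, 0.0483), (10, 0.0453)]
0.59 [None, (46, 0.0471), (27, 0.0454)]
0.6 [(29, 0.0447), (46, 0.0464), (42, 0.0456)]
0.61 [(45, 0.0453), (47, 0.045), (39, 0.0442)]
```

drive_tool:
  claw: [0.7,0.7,0.7,-1,-1,-1,-1,-1]
  translation:
    - [0,0,0]
    - [0,0,-10]
    - [0,0,-20]
    - [0,0,-20]
    - [0,12,0]
    - [0,15,0]
    - [0,13,0]
    - [0,0,0]
  yaw: [0,0,0,0,0,0,0,0]

```text
time_s: 14.65
tool_pos: [0.4968, 0.2446, 0.1104]
eef_rot: [2.28, -2.157, -0.002]
ft_force: [0.7, -0.9, -0.2]
grip_width: 0.0004
```

drive_tool:
  claw: [-1,-1,-1,-1,-1,-1,-1,-1]
  translation:
    - [0,0,0]
    - [0,0,10]
    - [0,0,10]
    - [0,0,6]
    - [0,0,2]
    - [0,0,2]
    - [0,0,0]
    - [0,0,0]
  yaw: [0,0,0,0,0,0,0,0]

```text
time_s: 15.45
tool_pos: [0.4996, 0.245, 0.0821]
eef_rot: [-2.281, 2.159, -0.0]
ft_force: [-1.3, -0.7, 0.2]
grip_width: 0.0001
```

```bash
python3 m.py|grep -v "None, None"
```

```text
[-0.53859578 -0.46010349  0.50984152] [ 0.03348216 -0.01892822 -0.00888866] [0.49965537 0.24500328 0.08221989]
0.48 [(35, 0.0458), (7, 0.0564), (12, 0.0461)]
0.5 [None, (9, 0.055), None]
0.52 [None, (40, 0.0532), None]
0.54 [None, (43, 0.0514), None]
0.56 [None, (44, 0.0497), (7, 0.0446)]
0.58 [None, (46, 0.0484), (12, 0.0442)]
0.59 [None, (48, 0.0473), (25, 0.0451)]
0.6 [(30, 0.0456), (48, 0.0458), (39, 0.0455)]
0.61 [(44, 0.0453), (46, 0.0452), (37, 0.0446)]
```

drive_tool:
  claw: [-1,-1,-1,-1,-1,-1,-1,-1]
  translation:
    - [0,0,3]
    - [0,0,2]
    - [0,0,2]
    - [0,0,2]
    - [0,0,1]
    - [0,0,1]
    - [0,0,1]
    - [0,0,0]
  yaw: [0,0,0,0,0,0,0,0]

```text
time_s: 16.3
tool_pos: [0.4993, 0.2452, 0.0702]
eef_rot: [-2.281, 2.16, 0.001]
ft_force: [-2.5, 0.5, 5.3]
grip_width: 0.0001
```

drive_tool:
  claw: [-1,-1,-1,-1,-1,-1,-1,-1]
  translation:
    - [0,0,1]
    - [0,0,1]
    - [0,0,1]
    - [0,0,0]
    - [0,0,0]
    - [0,0,0]
    - [0,0,0]
    - [0,0,0]
  yaw: [0,0,0,0,0,0,0,0]

```text
time_s: 17.1
tool_pos: [0.4995, 0.2452, 0.0673]
eef_rot: [-2.281, 2.159, 0.001]
ft_force: [-3.0, 1.4, 5.9]
grip_width: 0.0004
```

```bash
python3 m.py|grep -v "None, None"
```

```text
[-3.46783285  0.55456681  4.56682854] [ 0.10552785  0.43306408 -0.07437761] [0.49945854 0.24525149 0.06733149]
0.52 [None, (37, 0.0455), None]
0.54 [None, (40, 0.0458), (6, 0.0456)]
0.56 [None, (39, 0.0453), (10, 0.0447)]
0.58 [None, (46, 0.0452), (16, 0.0446)]
0.59 [None, (44, 0.0455), (29, 0.0453)]
0.6 [(27, 0.0451), (45, 0.0455), (46, 0.0458)]
0.61 [(45, 0.0453), (52, 0.045), (34, 0.0441)]
0.62 [(34, 0.045), (13, 0.0436), None]
```

drive_tool:
  claw: [-1,-1,-1,-1,-1,-1,-1,-1]
  translation:
    - [0,0,1]
    - [0,0,1]
    - [0,0,1]
    - [0,0,0]
    - [0,0,0]
    - [0,0,0]
    - [0,0,0]
    - [0,0,0]
  yaw: [0,0,0,0,0,0,0,0]

```text
time_s: 17.95
tool_pos: [0.4996, 0.2452, 0.067]
eef_rot: [2.281, -2.159, -0.001]
ft_force: [-10.0, -2.9, 20.9]
grip_width: -0.0003
```

drive_tool:
  claw: [-1,-1,-1,-1,-1,-1,-1,-1]
  translation:
    - [0,0,-8]
    - [0,-30,-5]
    - [0,-40,0]
    - [0,-14,3]
    - [0,0,6]
    - [0,0,2]
    - [0,0,2]
    - [0,0,0]
  yaw: [0,0,0,0,0,0,0,0]

```text
time_s: 18.75
tool_pos: [0.5848, 0.2495, 0.067]
eef_rot: [-2.28, 2.157, -0.006]
ft_force: [0.1, -3.0, 13.0]
grip_width: 0.0002
```

Both ends of the middle brick bottom out with the tips at z≈45 mm, so it is home and flush with the others. Next is the second brick.

drive_tool:
  claw: [-1,-1,-1,-1,-1,-1,-1,-1]
  translation:
    - [0,0,-30]
    - [0,0,-50]
    - [20,0,-45]
    - [45,4,0]
    - [48,4,0]
    - [48,4,0]
    - [48,4,0]
    - [48,3,0]
  yaw: [0,0,0,0,0,0,0,0]

```text
time_s: 19.55
tool_pos: [0.5764, -0.0093, 0.1875]
eef_rot: [2.282, -2.158, -0.002]
ft_force: [0.7, 0.2, 0.6]
grip_width: -0.0003
```

drive_tool:
  claw: [-1,1,1,1,1,1,1,1]
  translation:
    - [48,3,0]
    - [48,3,0]
    - [48,2,0]
    - [48,0,0]
    - [45,0,0]
    - [30,0,0]
    - [16,0,0]
    - [0,0,0]
  yaw: [0,0,0,0,0,0,0,-0.032]

```text
time_s: 20.35
tool_pos: [0.5849, -0.2922, 0.1876]
eef_rot: [2.314, -2.124, -0.003]
ft_force: [-0.6, 1.7, 1.0]
grip_width: 0.0855
```

drive_tool:
  claw: [1,1,1,1,1,1,1,1]
  translation:
    - [0,0,0]
    - [0,0,10]
    - [0,0,20]
    - [0,0,10]
    - [0,0,0]
    - [0,0,0]
    - [0,0,0]
    - [0,0,0]
  yaw: [0,0,0,0,0,0,0,0]

```text
time_s: 21.15
tool_pos: [0.5864, -0.2914, 0.15]
eef_rot: [-2.316, 2.123, -0.003]
ft_force: [0.7, -0.2, -0.4]
grip_width: 0.0856
```

```bash
python3 - <<'E'
from h import *
p,d,K,R,t=cam("scene"); P=cloud(d,K,R,t);H=cv2.cvtColor(p,cv2.COLOR_RGB2HSV).astype(int)
x,y,z=P[...,0],P[...,1],P[...,2]
w=(H[...,1]<60)&(H[...,2]>150)&(x>.58)&(x<.70)&(abs(y+.29)<.06)&(z>.05)&(z<.1)
bl=(H[...,0]>95)&(H[...,0]<130)&(H[...,1]>80)
for a in np.arange(.6,.66,.01):
    b=w&(abs(x-a)<.003); pl=P[b]
    if len(pl)<4: continue
    z0=np.median(pl[:,2]); q=P[bl&(abs(x-a)<.003)&(abs(y+.29)<.04)&(abs(z-z0)<.003)]
    print(a.round(3),"white y",pl[:,1].min().round(4),pl[:,1].max().round(4),"z",z0.round(4), "blue y", (q[:,1].min().round(4),q[:,1].max().round(4)) if len(q) else None)
save('s6.png',p,(110,130,310,330),3.5)
s=r.get_state();print(s["tool_pos"],s["eef_rot"])
E
```

```text
0.61 white y -0.2986 -0.2797 z 0.0803 blue y (np.float64(-0.3071), np.float64(-0.2707))
0.62 white y -0.2984 -0.2782 z 0.0754 blue y (np.float64(-0.3077), np.float64(-0.2693))
0.63 white y -0.2967 -0.2769 z 0.071 blue y (np.float64(-0.3064), np.float64(-0.2686))
[ 0.58629653 -0.29146568  0.14987947] [-2.31548785  2.12283323 -0.00260067]
```

View pics/s6.png

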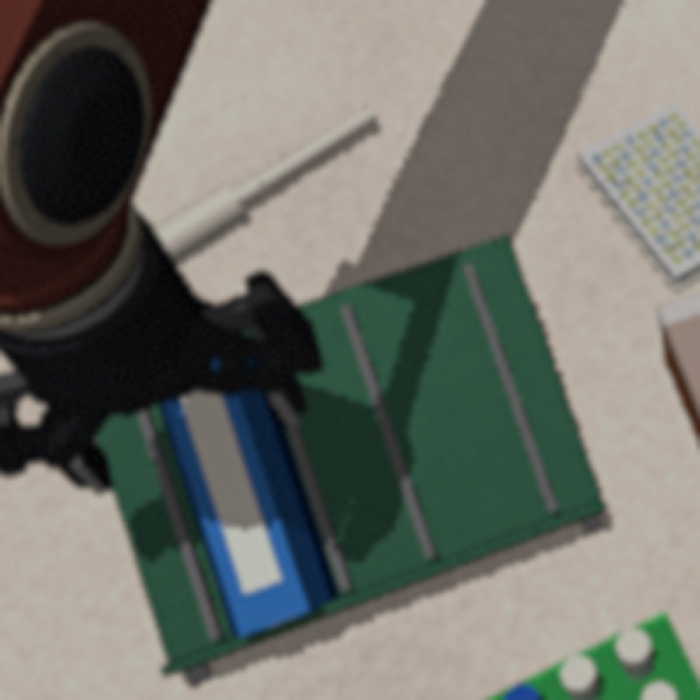

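The jaws straddle the white-panel brick, centred in its slot: at x=0.61 its top runs y −0.307 to −0.271. I'm descending to grip.

drive_tool:
  claw: [1,1,1,1,1,1,1,1]
  translation:
    - [0,0,15]
    - [0,0,18]
    - [0,0,15]
    - [0,0,10]
    - [0,0,6]
    - [0,0,3.5]
    - [0,0,0]
    - [0,0,0]
  yaw: [0,0,0,0,0,0,0,0]
  grip_force: 40

```text
time_s: 22.0
tool_pos: [0.5863, -0.2915, 0.082]
eef_rot: [-2.315, 2.123, -0.002]
ft_force: [0.5, -0.4, 0.6]
grip_width: 0.0854
```

drive_tool:
  claw: [-1,-1,-1,-1,-1,-1,-1,-1]
  translation:
    - [0,0,0]
    - [0,0,0]
    - [0,0,0]
    - [0,0,0]
    - [0,0,0]
    - [0,0,0]
    - [0,0,0]
    - [0,0,0]
  yaw: [0,0,0,0,0,0,0,0]

```text
time_s: 22.8
tool_pos: [0.5865, -0.2918, 0.0826]
eef_rot: [-2.316, 2.123, -0.004]
ft_force: [0.5, -0.4, 6.1]
grip_width: 0.0492
```

drive_tool:
  claw: [-1,-1,-1,-1,-1,-1,-1,-1]
  translation:
    - [0,0,-3]
    - [0,0,-5]
    - [0,0,-6]
    - [0,0,-6]
    - [0,0,-6]
    - [0,0,-4]
    - [0,0,0]
    - [0,0,0]
  yaw: [0,0,0,0,0,0,0,0]

```text
time_s: 23.6
tool_pos: [0.5858, -0.2912, 0.1114]
eef_rot: [-2.316, 2.123, -0.0]
ft_force: [-0.3, 0.3, -3.6]
grip_width: 0.0486
```

```bash
cat > u.py <<'E'
from h import *
p,d,K,R,t=cam("scene"); P=cloud(d,K,R,t);H=cv2.cvtColor(p,cv2.COLOR_RGB2HSV).astype(int)
x,y,z=P[...,0],P[...,1],P[...,2]
s=r.get_state();T=s["tool_pos"];print(T,s["ft_force"],s["torque"],s["grip_width"])
w=(H[...,1]<60)&(H[...,2]>80)&(abs(x-T[0])<.1)&(abs(y-T[1])<.1)&(abs(z-T[2])<.06)&(z>.056)
bl=(H[...,0]>95)&(H[...,0]<130)&(H[...,1]>80)
m=(w|bl)&(abs(x-T[0])<.12)&(abs(y-T[1])<.04)&(abs(z-T[2])<.06)
for a in np.arange(T[0]-.08,T[0]+.085,.01):
    q=P[m&(abs(x-a)<.003)]
    if len(q)>8: print(a.round(3),"ztop",np.percentile(q[:,2],85).round(4),len(q))
E
python3 u.py
```

```text
[ 0.5856741  -0.29109459  0.11109785] [ 0.309889   -0.3186626  -3.67978638] [-0.0079757  -0.00940391 -0.01397788] 0.049002329178378684
0.506 ztop 0.1272 9
0.516 ztop 0.1372 25
0.576 ztop 0.1256 56
0.586 ztop 0.1211 105
0.596 ztop 0.1405 152
0.606 ztop 0.112 125
0.616 ztop 0.1073 124
0.626 ztop 0.1029 125
0.636 ztop 0.0985 126
0.646 ztop 0.0942 109
0.656 ztop 0.0903 28
```

drive_tool:
  claw: [-1,-1,-1,-1,-1,-1,-1,-1]
  translation:
    - [0,0,-10]
    - [0,0,-20]
    - [0,0,-25]
    - [-5,0,-25]
    - [-15,0,-10]
    - [-25,0,0]
    - [-35,0,0]
    - [-40,0,0]
  yaw: [0,0,0,0,0,0,0,0]

```text
time_s: 24.45
tool_pos: [0.5747, -0.1701, 0.2009]
eef_rot: [-2.314, 2.124, 0.001]
ft_force: [-0.5, 0.4, -3.2]
grip_width: 0.0488
```

drive_tool:
  claw: [-1,-1,-1,-1,-1,-1,-1,-1]
  translation:
    - [-42,0,0]
    - [-42,0,0]
    - [-42,0,0]
    - [-42,0,0]
    - [-42,0,0]
    - [-42,0,0]
    - [-42,0,0]
    - [-40,0,0]
  yaw: [0,0,0,0,0,0,0,0]

```text
time_s: 25.25
tool_pos: [0.545, 0.1635, 0.2009]
eef_rot: [2.316, -2.122, -0.001]
ft_force: [0.6, -0.2, -2.9]
grip_width: 0.0483
```

drive_tool:
  claw: [-1,-1,-1,-1,-1,-1,-1,-1]
  translation:
    - [-32,0,0]
    - [-24,0,0]
    - [-14,1,0]
    - [-6,0,0]
    - [0,0,0]
    - [0,0,0]
    - [0,0,0]
    - [0,0,0]
  yaw: [0,0,0,-0.05,-0.1,-0.14,-0.14,-0.14]

```text
time_s: 26.05
tool_pos: [0.5383, 0.2365, 0.2008]
eef_rot: [2.822, -1.378, -0.001]
ft_force: [-0.0, -0.9, -2.8]
grip_width: 0.0488
```

drive_tool:
  claw: [-1,-1,-1,-1,-1,-1,-1,-1]
  translation:
    - [0,0,0]
    - [0,0,0]
    - [0,0,0]
    - [0,0,0]
    - [0,0,0]
    - [0,0,0]
    - [0,0,0]
    - [0,0,0]
  yaw: [-0.14,-0.14,-0.14,-0.14,-0.14,-0.14,-0.088,-0.04]

```text
time_s: 26.85
tool_pos: [0.5383, 0.2364, 0.2008]
eef_rot: [3.14, 0.088, -0.002]
ft_force: [0.4, -0.4, -3.6]
grip_width: 0.049
```

```bash
python3 - <<'E'
from h import *
s=r.get_state();print(s["tool_pos"],s["eef_rot"],s["ft_force"],s["grip_width"],s["joint_pos"])
for n in("scene","top"):
    p,d,K,R,t=cam(n); np.savez(n+'7',p=p,d=d,K=K,R=R,t=t)
    save('%s7.png'%n,p,(330,60,530,240) if n=="scene" else (140,140,300,290),4)
E
```

```text
[0.53828214 0.23640183 0.20082397] [ 3.13994297e+00  8.78653573e-02 -1.66806834e-03] [ 0.35567535 -0.4363761  -3.58826063] 0.04895687210712364 [ 2.87329125e-01  3.62908304e-03  1.75185346e+00 -1.35969361e-04
  1.38724440e+00  2.31402408e-01]
```

View pics/scene7.png

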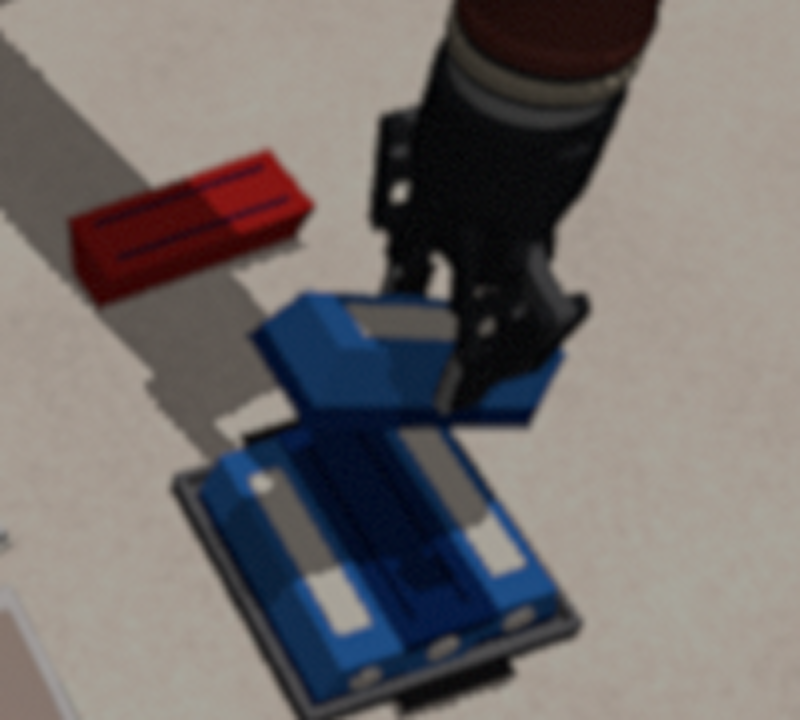

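```bash
python3 - <<'E'
from h import *
f=np.load('scene7.npz');p=f["p"];P=cloud(f["d"],f["K"],f["R"],f["t"])
H=cv2.cvtColor(p,cv2.COLOR_RGB2HSV).astype(int);x,y,z=P[...,0],P[...,1],P[...,2]
th=np.radians(3.1);c=np.array([.5386,.2467])
u=(x-c[0])*np.cos(th)+(y-c[1])*np.sin(th);v=-(x-c[0])*np.sin(th)+(y-c[1])*np.cos(th)
m=(z>.042)&(z<.049)&(abs(u)<.1)&(abs(v)<.1)
for a in (-.055,-.045,-.02,0,.02,.045,.055):
    k=m&(abs(v-a)<.004); print("v",a,"u",np.percentile(u[k],[1,99]).round(4),"z",np.median(z[k]).round(4))
for a in (.02,.04,.06):
    k=m&(abs(u-a)<.004); print("u",a,"v",np.percentile(v[k],[1,99]).round(4))
w=m&(H[...,1]<60)&(H[...,2]>70)&(u>.0)
for s in(-1,1):
    for a in(.02,.04):
        q=v[w&(v*s>0)&(abs(u-a)<.006)];print("white",s,a,np.percentile(q,[2,98]).round(4))
b=(z>.1)&(z<.24)&(H[...,0]>95)&(H[...,0]<130)&(H[...,1]>90)&(abs(u)<.06)&(abs(v)<.12)
for a in(-.05,-.03,-.01,.01,.03,.05,.06):
    k=b&(abs(v-a)<.003)
    if k.sum()>5:print("held v",a,"z max",np.percentile(z[k],95).round(4))
print("held v range",np.percentile(v[b],[1,99]).round(4),"u",np.percentile(u[b],[1,99]).round(4))
E
```

```text
v -0.055 u [-0.0707  0.0773] z 0.0455
v -0.045 u [-0.0703  0.0777] z 0.0456
v -0.02 u [-0.0723  0.0752] z 0.0454
v 0 u [-0.0639  0.0757] z 0.0452
v 0.02 u [-0.0572  0.0761] z 0.0454
v 0.045 u [-0.0478  0.074 ] z 0.0458
v 0.055 u [-0.0439  0.0742] z 0.0457
u 0.02 v [-0.0646  0.0663]
u 0.04 v [-0.0656  0.0654]
u 0.06 v [-0.065   0.0635]
white -1 0.02 [-0.0565 -0.036 ]
white -1 0.04 [-0.0566 -0.0357]
white 1 0.02 [0.0393 0.0599]
white 1 0.04 [0.039  0.0601]
held v -0.05 z max 0.2281
held v -0.03 z max 0.2191
held v -0.01 z max 0.2364
held v 0.01 z max 0.1738
held v 0.03 z max 0.175
held v 0.05 z max 0.1789
held v range [-0.0915  0.0487] u [-0.0254  0.055 ]
```

The three tops all read 45.5 mm and their centres are 95.7 mm apart, so the middle brick is fully home. I'm lowering the second brick, low end first, onto the left brick's top.

drive_tool:
  claw: [-1,-1,-1,-1,-1,-1,-1,-1]
  translation:
    - [1.5,-8,5]
    - [0,-10,15]
    - [0,0,20]
    - [0,0,20]
    - [0,0,15]
    - [0,0,10]
    - [0,0,4]
    - [0,0,0]
  yaw: [0,0,0,0,0,0,0,0]

```text
time_s: 27.75
tool_pos: [0.5393, 0.2548, 0.1118]
eef_rot: [3.14, 0.085, -0.001]
ft_force: [1.1, 0.7, -2.2]
grip_width: 0.0491
```

drive_tool:
  claw: [-1,-1,-1,-1,-1,-1,-1,-1]
  translation:
    - [0,0,2]
    - [0,0,2]
    - [0,0,2]
    - [0,0,2]
    - [0,0,2]
    - [0,0,2]
    - [0,0,0]
    - [0,0,0]
  yaw: [0,0,0,0,0,0,0,0]
  grip_force: 25

```text
time_s: 28.55
tool_pos: [0.5398, 0.2548, 0.1008]
eef_rot: [-3.14, -0.085, -0.001]
ft_force: [-0.4, -0.3, -0.0]
grip_width: 0.0489
```

drive_tool:
  claw: [-1,-1,-1,-1,-1,-1,-1,-1]
  translation:
    - [0,0,2]
    - [0,0,2]
    - [0,0,2]
    - [0,0,2]
    - [0,0,0]
    - [0,0,0]
    - [0,0,0]
    - [0,0,0]
  yaw: [0,0,0,0,0,0,0,0]

```text
time_s: 29.35
tool_pos: [0.5392, 0.2549, 0.0921]
eef_rot: [-3.14, -0.085, 0.001]
ft_force: [-0.9, 0.5, -2.0]
grip_width: 0.0484
```

```bash
cat > w.py <<'E'
from h import *
s=r.get_state();T=s["tool_pos"];th=np.radians(3.1);c=np.array([.5386,.2467])
print("tool",T.round(4) if hasattr(T,'round') else T,np.round(s["ft_force"],1),np.round(s["torque"],2),round(s["grip_width"],4))
for n in("scene","top"):
    p,d,K,R,t=cam(n);P=cloud(d,K,R,t)
    H=cv2.cvtColor(p,cv2.COLOR_RGB2HSV).astype(int);x,y,z=P[...,0],P[...,1],P[...,2]
    u=(x-c[0])*np.cos(th)+(y-c[1])*np.sin(th);v=-(x-c[0])*np.sin(th)+(y-c[1])*np.cos(th)
    bl=(H[...,0]>95)&(H[...,0]<130)&(H[...,1]>80)
    b=(z>.052)&(z<.14)&bl&(abs(u)<.04)&(abs(v)<.12)
    for a in np.arange(-.085,.09,.01):
        k=b&(abs(v-a)<.003)
        if k.sum()>8:print(n,"v",a.round(3),"z90",np.percentile(z[k],90).round(4),"u",np.percentile(u[k],[2,98]).round(4),end="; ")
    print("\n vrange",np.percentile(v[b],[1,99]).round(4))
    m=(z>.042)&(z<.049)&(abs(v)<.07)&(u<.1)&(u>.045)
    for a in(-.05,0,.05):
        k=m&(abs(v-a)<.006);print(" layer v",a,"umax",np.percentile(u[k],99).round(4) if k.sum()>5 else None,end="")
    print()
E
python3 w.py
```

```text
tool [0.5392 0.2549 0.0921] [-0.9  0.5 -2. ] [0.21 0.08 0.03] 0.0484
scene v -0.075 z90 0.0975 u [-0.0249  0.0297]; scene v -0.065 z90 0.1126 u [-0.0145  0.0295]; scene v -0.055 z90 0.1113 u [-0.0148  0.0294]; scene v -0.045 z90 0.1088 u [-0.0152  0.0306]; scene v -0.035 z90 0.1064 u [-0.0157  0.0308]; scene v -0.025 z90 0.1047 u [-0.015   0.0306]; scene v -0.015 z90 0.1018 u [-0.0155  0.0302]; scene v -0.005 z90 0.1186 u [-0.0293  0.0311]; scene v 0.005 z90 0.0996 u [-0.0239  0.0392]; scene v 0.015 z90 0.1084 u [-0.0239  0.039 ]; scene v 0.025 z90 0.0662 u [-0.0072  0.0313]; scene v 0.035 z90 0.0651 u [0.0272 0.03  ]; scene v 0.055 z90 0.0632 u [0.0263 0.0293]; scene v 0.065 z90 0.0669 u [0.0246 0.0298]; 
 vrange [-0.0773  0.0649]
 layer v -0.05 umax 0.0782 layer v 0 umax 0.0765 layer v 0.05 umax 0.0747
top v -0.075 z90 0.1032 u [-0.0284  0.026 ]; top v -0.065 z90 0.113 u [-0.0286  0.025 ]; top v -0.055 z90 0.1116 u [-0.0274  0.0271]; top v -0.045 z90 0.1089 u [-0.0272  0.0255]; top v -0.035 z90 0.107 u [-0.0284  0.0267]; top v -0.025 z90 0.1045 u [-0.0297  0.0287]; top v -0.015 z90 0.1031 u [-0.029   0.0275]; top v -0.005 z90 0.102 u [-0.0286  0.0364]; 
 vrange [-0.0783  0.0015]
 layer v -0.05 umax 0.0761 layer v 0 umax 0.0747 layer v 0.05 umax None
```

drive_tool:
  claw: [-1,-1,-1,-1,-1,-1,-1,-1]
  translation:
    - [0,0,2]
    - [0,0,2]
    - [0,0,2]
    - [0,0,2]
    - [0,0,2]
    - [0,0,2]
    - [0,0,0]
    - [0,0,0]
  yaw: [0,0,0,0,0,0,0,0]

```text
time_s: 30.25
tool_pos: [0.5397, 0.2546, 0.0821]
eef_rot: [3.14, 0.085, -0.001]
ft_force: [-4.7, -2.8, 8.4]
grip_width: 0.0474
```

```bash
python3 w.py
```

```text
tool [0.5397 0.2546 0.0821] [-4.7 -2.8  8.4] [-0.45  0.79 -0.06] 0.0474
scene v -0.075 z90 0.0857 u [-0.0204  0.0277]; scene v -0.065 z90 0.0866 u [-0.0125  0.0289]; scene v -0.055 z90 0.0854 u [-0.0152  0.0292]; scene v -0.045 z90 0.0865 u [-0.0155  0.0302]; scene v -0.035 z90 0.0858 u [-0.0151  0.0299]; scene v -0.025 z90 0.0857 u [-0.0149  0.0311]; scene v -0.015 z90 0.0861 u [-0.016   0.0299]; scene v -0.005 z90 0.1128 u [-0.0305  0.0309]; scene v 0.005 z90 0.0867 u [-0.0236  0.0391]; scene v 0.015 z90 0.1143 u [-0.0229  0.0385]; scene v 0.065 z90 0.062 u [0.0258 0.0299]; 
 vrange [-0.0766  0.0697]
 layer v -0.05 umax 0.0783 layer v 0 umax 0.0768 layer v 0.05 umax 0.0741
top v -0.075 z90 0.0859 u [-0.0258  0.0261]; top v -0.065 z90 0.086 u [-0.0273  0.0271]; top v -0.055 z90 0.0858 u [-0.0267  0.0247]; top v -0.045 z90 0.0861 u [-0.026  0.026]; top v -0.035 z90 0.0864 u [-0.0261  0.0268]; top v -0.025 z90 0.0858 u [-0.0268  0.0275]; top v -0.015 z90 0.0863 u [-0.0263  0.0261]; top v -0.005 z90 0.102 u [-0.0256  0.0356]; 
 vrange [-0.0774  0.0014]
 layer v -0.05 umax 0.0761 layer v 0 umax 0.0743 layer v 0.05 umax None
```

The brick is level (top at 85.8 mm all along) and sits about 3 mm off centre along v. I'll raise it slightly, shift it and set it down.

drive_tool:
  claw: [-1,-1,-1,-1,-1,-1,-1,-1]
  translation:
    - [0,0,-2.5]
    - [0,0,-2]
    - [0,0,0]
    - [0,-1.5,0]
    - [0,-1.5,0]
    - [0,0,1.5]
    - [0,0,1.5]
    - [0,0,0]
  yaw: [0,0,0,0,0,0,0,0]

```text
time_s: 31.15
tool_pos: [0.5393, 0.2578, 0.0823]
eef_rot: [3.14, 0.085, -0.0]
ft_force: [-2.9, -0.4, 1.3]
grip_width: 0.0471
```

```bash
python3 w.py
```

```text
tool [0.5393 0.2578 0.0823] [-2.9 -0.4  1.3] [0.02 0.27 0.09] 0.0471
scene v -0.075 z90 0.0837 u [-0.0199  0.0256]; scene v -0.065 z90 0.0869 u [-0.0131  0.0284]; scene v -0.055 z90 0.0862 u [-0.0152  0.0294]; scene v -0.045 z90 0.0854 u [-0.0166  0.0293]; scene v -0.035 z90 0.0859 u [-0.0158  0.0293]; scene v -0.025 z90 0.0859 u [-0.0151  0.0289]; scene v -0.015 z90 0.0861 u [-0.015   0.0291]; scene v -0.005 z90 0.1334 u [-0.0197  0.0297]; scene v 0.005 z90 0.0865 u [-0.0225  0.0387]; scene v 0.015 z90 0.0975 u [-0.0231  0.039 ]; scene v 0.075 z90 0.0864 u [-0.0005  0.0277]; 
 vrange [-0.0733  0.0735]
 layer v -0.05 umax 0.0785 layer v 0 umax 0.0762 layer v 0.05 umax 0.0743
top v -0.075 z90 0.0845 u [-0.0248  0.0255]; top v -0.065 z90 0.0864 u [-0.0254  0.0272]; top v -0.055 z90 0.0864 u [-0.0266  0.0249]; top v -0.045 z90 0.086 u [-0.0259  0.0257]; top v -0.035 z90 0.0858 u [-0.0262  0.0267]; top v -0.025 z90 0.0868 u [-0.0276  0.025 ]; top v -0.015 z90 0.086 u [-0.0264  0.0251]; top v -0.005 z90 0.1291 u [-0.0263  0.0315]; top v 0.005 z90 0.0839 u [-0.0356  0.0377]; 
 vrange [-0.0741  0.0045]
 layer v -0.05 umax 0.0761 layer v 0 umax 0.0745 layer v 0.05 umax None
```

drive_tool:
  claw: [0.12,0.16,0.2,0.3,0.5,0.8,1,1]
  translation:
    - [0,0,0]
    - [0,0,0]
    - [0,0,0]
    - [0,0,0]
    - [0,0,0]
    - [0,0,0]
    - [0,0,0]
    - [0,0,0]
  yaw: [0,0,0,0,0,0,0,0]

```text
time_s: 32.05
tool_pos: [0.5393, 0.2578, 0.0818]
eef_rot: [3.14, 0.085, 0.0]
ft_force: [0.1, -0.1, 0.5]
grip_width: 0.085
```

drive_tool:
  claw: [1,1,1,1,1,1,1,1]
  translation:
    - [0,0,-5]
    - [0,0,-15]
    - [0,0,-30]
    - [0,0,-45]
    - [0,0,-45]
    - [20,20,-10]
    - [40,45,0]
    - [40,45,0]
  yaw: [0,0,0,0,0,0,0,0]

```text
time_s: 32.85
tool_pos: [0.6321, 0.1676, 0.2353]
eef_rot: [-3.14, -0.088, -0.007]
ft_force: [-0.4, 0.4, 0.3]
grip_width: 0.0852
```

drive_tool:
  claw: [1,1,1,1,1,1,1,1]
  translation:
    - [0,45,0]
    - [0,45,0]
    - [0,40,0]
    - [0,30,0]
    - [0,0,0]
    - [0,0,0]
    - [0,0,0]
    - [0,0,0]
  yaw: [0,0,0,0,0,0,0,0]

```text
time_s: 33.65
tool_pos: [0.6393, 0.0094, 0.2322]
eef_rot: [-3.14, -0.087, -0.001]
ft_force: [0.4, 0.9, 0.6]
grip_width: 0.0856
```

```bash
python3 w.py; python3 - <<'E'
from h import *
p,d,K,R,t=cam("top"); save('t9.png',p,s=1.25)
P=cloud(d,K,R,t);H=cv2.cvtColor(p,cv2.COLOR_RGB2HSV).astype(int);x,y,z=P[...,0],P[...,1],P[...,2]
m=(z>.08)&(z<.092)&(abs(x-.5386)<.12)&(abs(y-.2467)<.11)
print(m.sum(),cv2.minAreaRect((P[m][:,:2]*1000).astype(np.float32)))
p,d,K,R,t=cam("scene"); save('s9.png',p,(360,90,500,230),5)
E
```

```text
tool [0.6393 0.0094 0.2322] [0.4 0.9 0.6] [-0.   -0.04 -0.01] 0.0856
scene v -0.075 z90 0.0822 u [-0.0214  0.0277]; scene v -0.065 z90 0.0864 u [-0.0149  0.0286]; scene v -0.055 z90 0.0865 u [-0.0147  0.0289]; scene v -0.045 z90 0.0856 u [-0.0155  0.0294]; scene v -0.035 z90 0.0852 u [-0.0137  0.0283]; scene v -0.025 z90 0.0868 u [-0.0154  0.0302]; scene v -0.015 z90 0.0865 u [-0.0153  0.0289]; scene v -0.005 z90 0.0859 u [-0.0157  0.0293]; scene v 0.005 z90 0.0861 u [-0.0155  0.0293]; scene v 0.015 z90 0.0864 u [-0.0143  0.0289]; scene v 0.025 z90 0.0862 u [-0.0139  0.029 ]; scene v 0.035 z90 0.0862 u [-0.0156  0.0294]; scene v 0.045 z90 0.0854 u [-0.0148  0.0285]; scene v 0.055 z90 0.0858 u [-0.0134  0.0287]; scene v 0.065 z90 0.0866 u [-0.0146  0.0283]; scene v 0.075 z90 0.0867 u [-0.0146  0.0268]; 
 vrange [-0.0731  0.0746]
 layer v -0.05 umax 0.0777 layer v 0 umax 0.0765 layer v 0.05 umax 0.0744
top v -0.075 z90 0.0849 u [-0.0251  0.0227]; top v -0.065 z90 0.0862 u [-0.0266  0.0272]; top v -0.055 z90 0.0868 u [-0.0267  0.0277]; top v -0.045 z90 0.0862 u [-0.0259  0.0258]; top v -0.035 z90 0.0863 u [-0.0261  0.027 ]; top v -0.025 z90 0.0862 u [-0.0256  0.0254]; top v -0.015 z90 0.0855 u [-0.0263  0.0251]; top v -0.005 z90 0.0854 u [-0.0278  0.0263]; top v 0.005 z90 0.0862 u [-0.0271  0.0249]; top v 0.015 z90 0.0862 u [-0.0266  0.025 ]; top v 0.025 z90 0.0857 u [-0.028   0.0257]; top v 0.035 z90 0.0867 u [-0.0259  0.0269]; top v 0.045 z90 0.0859 u [-0.0267  0.0245]; top v 0.055 z90 0.0873 u [-0.026   0.0252]; top v 0.065 z90 0.0861 u [-0.0269  0.0256]; top v 0.075 z90 0.087 u [-0.0234  0.0247]; 
 vrange [-0.074   0.0746]
 layer v -0.05 umax 0.076 layer v 0 umax 0.0748 layer v 0.05 umax 0.0719
1115 ((538.5428466796875, 247.83917236328125), (39.56293487548828, 150.8310546875), 3.025592803955078)
```

View pics/s9.png

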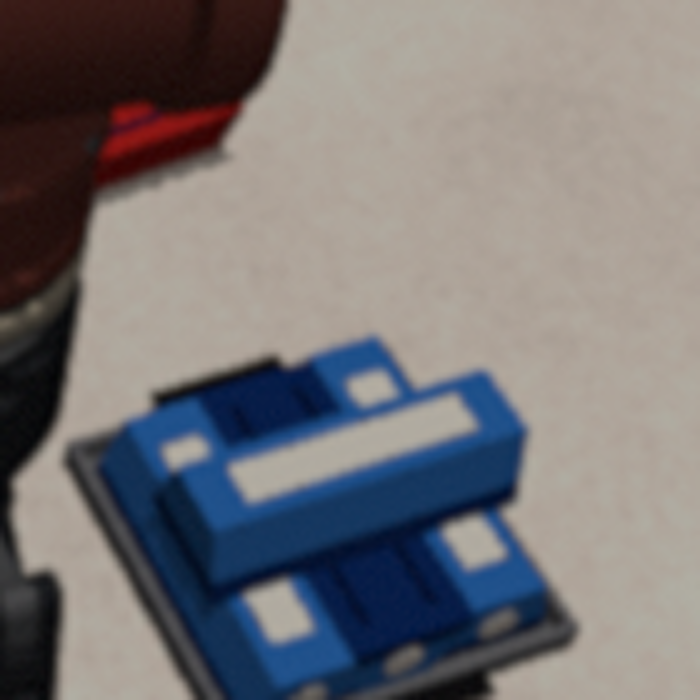

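View pics/t9.png

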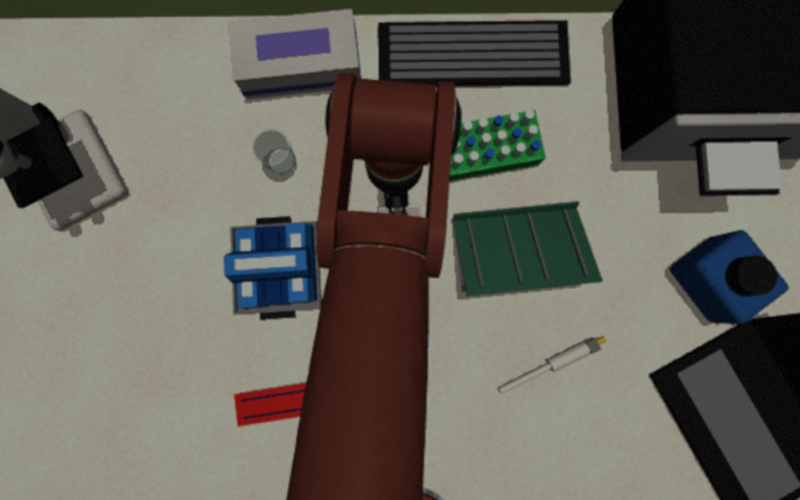

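The top brick lies flat, square and centred (the top view gives centre (538.5, 247.8) mm and yaw 3.0°). The rack is empty and the bystanders in view have not moved. I'm handing in.

```bash
python3 -c "
from station import r
print(r.close_job())"
```

```text
the job is handed in; nothing more can be done
None
```

The cold bed is finished and handed in at about 34 s. The upside-down brick is pressed home in the trough, and the other brick lies wide face down, crosswise over the middle of the three.

- **Middle brick:** I levelled it in the trough, released it at about 5° of tilt with its low end already down, and pushed the other end down with the closed fingers. The push needed about 6 N and met firm resistance at both ends at the same height, with about 21 N at most. All three tops read 45–46 mm, and the side bricks are about 96 mm apart.
- **Top brick:** I set it down on the three tops, then lifted it slightly to shift it 3 mm to the centre. It reads flat at about 86 mm along its length, within about 1 mm of the middle and within about 0.1° of square.
- **Other checks:** Neither brick was dropped. The highest wrist force reported at the end of a move was about 23 N. The bystanders I could see had not moved. The arm hid the microplate, most of the tip box and the bottle in the last picture, so I did not confirm those; the arm passed well above them.
- **Disagreements:** The gripper opening read about 3 mm less than the brick width. The networks once took a tray brick for the rack. Neither affected the result.

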